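Hold the sunglasses case open at 60 degrees

TASK

Take the small round dish off the closed sunglasses case and set it down gently, upright and wholly on the wooden coaster, while the case stays shut. Then lift the case's spring-loaded lid and hold it open with the gripper at 60 degrees from shut so that the glasses can be photographed: finish while still holding it steady there, since it snaps shut when let go. Leave everything else on the table where it is.

Things in the scene. Friction and masses are not known exactly. Their poses are not given: they have to be found in the camera images.
- sunglasses_case: Dark hard sunglasses case, 85 mm deep (its x) by 170 mm long (its y) by 54 mm high when shut, fixed to the table. Origin: centre of its underside; its +x points from the front with the pull tab to the hinge side, z up. Lower shell 32 mm high, lid 22 mm high with a flat top at 54 mm; walls 4 mm. At most about 0.4 rad of yaw from the table's axes.
- case_lid (a joint): Opening angle of the case's lid in rad: 0 shut, grows as its front rises, stop at 1.9; 60 degrees = 1.047. The hinge runs along the case's y axis at the back. A spring (plus a lid of about 70 g) shuts it from any angle: about 1 N at the pull tab when shut, 1.7 N at 60 degrees.
- case_lid_hinge (a point): Point on the lid's hinge line, middle of its length: 42.5 mm behind the case's centre (case +x), 32 mm above the table. Turns with the lid; with the lid shut its axes are the case's.
- tab_grip (a point): Grip point in the stiff pull tab at the middle of the lid's front edge; moves with the lid. Tab: 22 mm wide (case y), 8 mm thick, sticks out 33 mm level, 34 to 42 mm above the table when shut, free air around. The point: tab's centreline, 23 mm out from the case's front; 108 mm before and 6 mm above the hinge (lid shut). Pinched by its sides from above, it swivels between the fingers as the lid turns.
- dish_center (a point): Centre, half-way up, of the small round ceramic dish (open cup): 64 mm outside diameter, 38 mm high, straight walls 4 mm thick above a slightly narrower foot (56 mm at the very bottom), 80 to 200 g. Starts upright on the lid's flat top near its middle, its centre 73 mm above the table. z is its upright axis.
- coaster_top (a point): Centre of the top face of the round walnut coaster, 110 mm diameter, 8 mm thick, lying loose and flat on the table (top at 8 mm).
- dish: The same dish; origin at the centre of its underside.
- coaster: The same coaster; origin at the centre of its underside.
- tumbler: Bystander: glass tumbler, 66 mm diameter, 95 mm high, between case and coaster. Origin under its centre.
- dispenser: Bystander: empty white push dispenser, 62 mm diameter, 170 mm high, light (60 g), towards the back. Origin under its centre.
- cactus: Bystander: small potted cactus, 84 mm diameter, 120 mm high, towards the back. Origin under its centre.
- phone: Bystander: phone lying flat, 150 x 72 x 9 mm, in the middle towards the robot. Origin under its centre.
- candle: Bystander: candle tin, 70 mm diameter, 45 mm high, off to the side. Origin under its centre.
- sunscreen: Bystander: upright bottle, 52 mm diameter, 140 mm high, off to the side. Origin under its centre.
Mind the look-alikes: they are no part of the job. Leave any pink or white look-alike of the sunglasses_case alone.

How it is judged:
On the way, in this order (a step that is already met when the one before it is completed fails the run):
1. the dish stands released, upright and at rest wholly on the coaster, the case still shut (horizontal distance between dish_center and coaster_top below 0.023 m and z of dish_center in the frame of coaster_top between 0.016 and 0.022 m and angle between dish_center's own z axis and vertical below 0.1 rad and contact force between the fingers and dish below 0.05 N and linear speed of dish below 0.02 m/s and value of joint case_lid below 0.08 rad), for 0.2 s.
2. the lid is held by the gripper at 60 degrees, within 8 (value of joint case_lid between 0.907 and 1.187 rad and contact force between the fingers and sunglasses_case above 0.3 N and contact force between dish and sunglasses_case below 0.05 N), for 0.4 s.
At the end, for the whole second after the job is handed in: The gripper holds the lid still at 60 degrees (within 8) against its spring, nothing else propping it, and the dish stands upright, released, wholly on the coaster (its centre within 23 mm of the coaster's) (all of step 2 and horizontal distance between dish_center and coaster_top below 0.023 m and z of dish_center in the frame of coaster_top between 0.016 and 0.022 m and angle between dish_center's own z axis and vertical below 0.1 rad and contact force between the fingers and dish below 0.05 N and velocity of joint case_lid between -0.1 and 0.1 rad/s); the arm keeps its last pose, push and grip.
It fails at once if the dish dropped or rammed onto the coaster (over 40 N) (contact force between dish and coaster above 40 N).
It fails at once if the coaster shifted by over 40 mm (distance of coaster from where it was at the start of the episode above 0.04 m).
It fails at once if a bystander moved by over 20 mm (distance of any of tumbler, dispenser, cactus, phone, candle, sunscreen from where it was at the start of the episode above 0.02 m).
It fails at once if a bystander tipped by over 20 degrees (angle between any of tumbler, dispenser, cactus, phone, candle, sunscreen's own z axis and vertical above 0.35 rad).
It also fails if it takes over 59 s, if anything falls off the work surface, if the arm or the gripper's body presses on something with over 40 N, if the wrist force passes 120 N, or if a joint passes its speed limit or range.

ROBOT

A 6-joint arm with a two-finger parallel gripper is mounted at the origin on the work surface. World frame = base frame: x ahead of the robot, y to its left, z up, the work surface at z = 0. Lengths are in m, angles in rad, forces in N, time in s.
With the tool pointing down it reaches from about 0.325 to 0.9 m from the base axis. Payload 6.1 kg.
Tool frame: the origin (TCP) lies midway between the tips of the shut fingers; the grasp point (between the pads) lies 19 mm behind it (tcp_to_grasp is the z of the grasp point in the tool frame, in m); z points along the fingers, y is the line along which they close (so a half turn about z gives the same grasp; the last joint's range is limited). The gripper opens to 85 mm and grips with 20 to 120 N. Pads are 22 mm wide; open, the fingers measure 114 mm over their backs; the gripper's body (76 mm by 85 mm) begins 54 mm behind the grasp point. The pads swing forward as they close: fully open they stand 13 mm farther back than shut.
Start: joints at [-1.289, 0.22, 1.526, -0, 1.395, -0.126], TCP at [0.248, -0.574, 0.231] pointing down, gripper open.
Joint ranges: [-2.98, 2.98], [-0.91, 2.08], [0.09, 2.57], [-1.24, 4.39], [0.2, 2.65], [-2.68, 2.68]. Speed limits (rad/s): [2.57, 2.57, 3.01, 3.14, 3.14, 3.14].

INTERFACE

Orientations are given as [roll, pitch, yaw] about the fixed x, y, z axes, in that order (R = Rz(yaw) Ry(pitch) Rx(roll)).
In Python, from bench import * gives the robot as it stands.
- The arm moves only by the tool play_rows, never from a script. Its argument "series" is a list that holds one entry, the list of rows, each a list of 5 numbers: the shift along the world's x, y, z in cm, then the turn about the world's z in rad, then the finger opening in cm, from 0 to 8.54. In form: [[[x, y, z, turn, grip], ...]]. A call has 1 to 20 rows; each row is the pose to reach, as a shift and turn from the pose commanded when the call began; what a row does not reach only later rows make up. A row lasts 1/10 s, in which the tool goes at most 50 mm and 8.59 degrees, less where a joint would pass 70% of its speed; a pose out of reach is approached as far as the arm can. A call with a gripper value outside its range is refused whole. The fingers move at their own pace and stop on an object; "grip_force" is the grip in N (left out, the last holds). Time passes only in rows, so rows that repeat a pose let the fingers close. It gives the time, the measured TCP pose, the force, the opening and the grip force at its end, in the units of the state.
- get_obs(): the state, without advancing time (a new reading comes with each control period).
- get_image(name): name is "side" or "top"; returns (picture, depth): 400x640x3 uint8, red, green, blue; 400x640 float32, m along the optical axis (not along the pixel's ray), 0 where there is no reading.
- get_calibration(name): a dict with "fx", "fy", "cx", "cy" (pixels), "xyz" and "attitude" of the camera in the world. Camera axes: x right, y up, looking along -z (the intrinsics and any distortion apply to the point x, -y, -z); pixel columns grow to the right and rows downward; lengths in m; the calibration is good to about 2 mm. A picture is of the moment at which its call begins. get_calibration takes no time and is no camera call.
- sign_off(): hands the job in; it is judged then, once.
The state is a dict: "time": time; "qpos": joint angles; "joint_vel": joint speeds; "effort": joint torques, N m; "tool_pos": TCP position; "orientation": TCP orientation; "wrist_force": force on the tool from outside, world axes, zero at the start; "wrist_torque": the same for the moment, N m; "gripper_width": opening from 0.0 (shut) to 1.0 (fully open); "grip_force": force on a finger pad.
Only numpy, scipy, OpenCV 4.12 (cv2) and the standard library are available. Lean on these libraries where they do the work, as an engineer would, in place of code of your own. Each camera call takes 0.05 s, during which the arm holds its last target. There are 200 camera calls.

## Working session

There is one attempt and no reset: what is moved stays moved. The work goes in short steps, Python scripts to look and compute and a tool call to move; the robot and the scene stay as the last step left them, time stands still between calls to the robot, and variables do not carry over. Pictures are saved under pics/ and viewed, at most 10 in all, crops included, and the job is handed in when it is done.

Besides the shell and the picture viewer there is one more tool, called as name(argument=value, ...), one argument or row to a line, values as JSON. play_rows: Moves the arm, as the interface text tells. Its arguments: {"type":"object","properties":{"series":{"type":"array"},"grip_force":{"type":"number"}},"required":["series"]}

```bash
ls; mkdir -p pics; python3 - <<'E'
from bench import *
import cv2
for n in("top","side"):
    im,d=get_image(n); cv2.imwrite(f"pics/{n}0.png",im[:,:,::-1]); print(get_calibration(n))
    import numpy as np; np.savez(f"{n}0.npz",im=im,d=d)
print(get_obs())
E
```

```text
pics
{'fx': 363.7933944451919, 'fy': 363.7933944451919, 'cx': 322.44004174370167, 'cy': 203.43383966955983, 'xyz': array([0.36156469, 0.00545903, 1.00728706]), 'attitude': array([ 0.18960558, -0.03215007, -1.55088546])}
{'fx': 388.39367844329837, 'fy': 388.39367844329837, 'cx': 323.06257250783557, 'cy': 191.85699480503033, 'xyz': array([0.27697817, 0.75609235, 0.60749535]), 'attitude': array([ 0.99370066,  0.00881271, -2.81279239])}
{'time': 0.1, 'qpos': array([-1.28909908e+00,  2.21137542e-01,  1.52752787e+00, -2.56681615e-05,
        1.39468551e+00, -1.26108333e-01]), 'joint_vel': array([-2.85382102e-03, -1.06697099e-05, -2.52251171e-03, -2.04019146e-03,
       -1.16703176e-03, -1.58676048e-04]), 'effort': array([ 1.88497739e-03, -4.98239815e+01, -3.90547407e+01, -2.15070972e-04,
        5.69886121e-03, -1.12486813e-05]), 'tool_pos': array([ 0.2477011 , -0.57321652,  0.23029816]), 'orientation': array([-3.13984517e+00, -1.96082748e-04,  4.07809932e-01]), 'wrist_force': array([ 0.15262786,  0.61713528, -0.27761589]), 'wrist_torque': array([-0.05626911, -0.04005362,  0.00917619]), 'grip_force': 0.0, 'gripper_width': 0.9974396824018681}
```

View pics/top0.png

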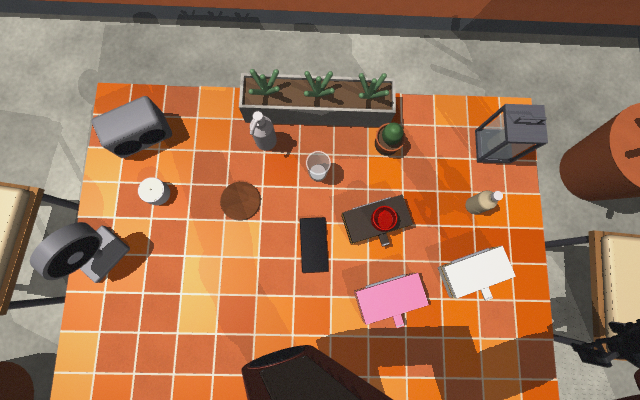

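View pics/side0.png

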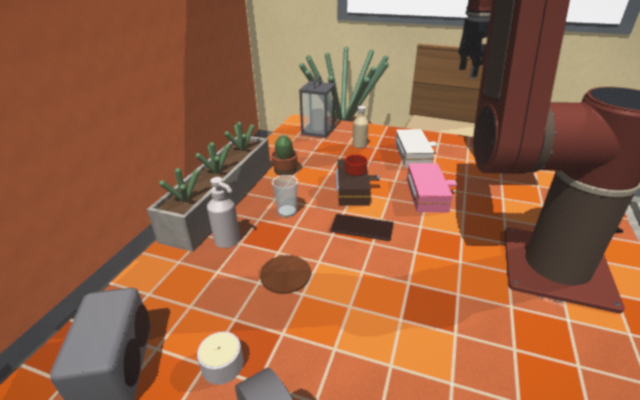

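Top view: the candidates for the case are dark (378,218), pink (392,298) and white (478,272). The dark one fits the description, with the red dish on it at (384,218) and its tab at (386,242). The coaster is the brown disc at (240,201); the candle at (153,191) and tumbler at (318,165) are also round but are bystanders.

```bash
cat > h.py <<'E'
import numpy as np, cv2
from scipy.spatial.transform import Rotation as R
from bench import *
def cam(n):
    c=get_calibration(n); return c,R.from_euler('xyz',c['attitude']).as_matrix()
def ray(n,uv):
    c,M=cam(n); uv=np.atleast_2d(uv).astype(float)
    return c['xyz'],np.c_[(uv[:,0]-c['cx'])/c['fx'],-(uv[:,1]-c['cy'])/c['fy'],-np.ones(len(uv))]@M.T
def plane(n,uv,z):
    o,d=ray(n,uv); return o+d*((z-o[2])/d[:,2])[:,None]
def cloud(n,d):
    v,u=np.mgrid[:d.shape[0],:d.shape[1]]
    o,r=ray(n,np.c_[u.ravel(),v.ravel()]); return (o+r*d.ravel()[:,None]).reshape(*d.shape,3)
E
python3 - <<'E'
from h import *
a=np.load("top0.npz"); im=a['im']; P=cloud("top",a['d'])
hsv=cv2.cvtColor(im,cv2.COLOR_RGB2HSV)
def box(m,x0,y0,x1,y1):
    k=np.zeros_like(m); k[y0:y1,x0:x1]=m[y0:y1,x0:x1]; return k
Z=P[:,:,2]
lid=box((Z>.045)&(Z<.063),335,190,420,250); p=P[lid][:,:2]
print("lid z",np.median(P[lid][:,2]),lid.sum(),"rect",cv2.minAreaRect(p.astype(np.float32)))
dish=box(Z>.08,360,195,410,240); p=P[dish]
print("dish",dish.sum(),cv2.minEnclosingCircle(p[:,:2].astype(np.float32)),p[:,2].max())
tab=box((Z>.03)&(Z<.047),375,236,400,252); p=P[tab]; print("tab",tab.sum(),p.mean(0),cv2.minAreaRect(p[:,:2].astype(np.float32)))
# coaster by colour
H,S,V=[hsv[:,:,i].astype(int) for i in range(3)]
print(hsv[201,240],hsv[201,200],hsv[230,240])
m=box(V<135,210,172,275,232).astype(np.uint8)
m=cv2.morphologyEx(m,cv2.MORPH_OPEN,np.ones((3,3)))
c=max(cv2.findContours(m,0,cv2.CHAIN_APPROX_NONE)[0],key=cv2.contourArea)[:,0]
q=plane("top",c,.008)[:,:2].astype(np.float32); print("coaster",cv2.minEnclosingCircle(q),cv2.fitEllipse(q))
zc=box(np.hypot(P[:,:,0]-q[:,0].mean(),P[:,:,1]-q[:,1].mean())<.05,200,160,280,240); print("z",np.median(Z[zc]))
for n,x0,y0,x1,y1 in(("tumb",295,140,340,190),("disp",245,105,285,160),("cactus",370,115,410,160),("sunscr",460,180,510,220)):
    k=box(Z>.02,x0,y0,x1,y1); p=P[k]; print(n,p.min(0).round(3),p.max(0).round(3))
k=box(V<70,290,205,340,280);p=P[k];print("phone",p.min(0),p.max(0))
cr=cv2.resize(im[180:262,330:430],None,fx=6,fy=6,interpolation=cv2.INTER_CUBIC); cv2.imwrite("pics/crop.png",cr[:,:,::-1])
E
```

```text
lid z 0.05411388719188365 1774 rect ((0.4977967441082001, -0.17365631461143494), (0.11182840913534164, 0.17076633870601654), 18.307247161865234)
dish 166 ((0.4436190724372864, -0.09980812668800354), 0.13356944918632507) 1.0072870573347945
tab 86 [ 0.45145306 -0.18742155  0.04130034] ((0.4533534646034241, -0.18462726473808289), (0.03215179592370987, 0.028003014624118805), 19.402172088623047)
[ 10 150 109] [ 10 175 191] [ 15 159 240]
coaster ((0.5550845861434937, 0.20542794466018677), 0.05702650547027588) ((0.5565800666809082, 0.2050768882036209), (0.1066000834107399, 0.11031582951545715), 160.86544799804688)
z 0.007832648785615293
tumb [ 0.362 -0.038  0.021] [0.678 0.025 1.007]
disp [0.362 0.005 0.02 ] [0.807 0.205 1.007]
cactus [ 0.362 -0.246  0.02 ] [0.793 0.005 1.007]
sunscr [ 0.362 -0.476  0.02 ] [0.586 0.005 1.007]
phone [ 0.36156469 -0.03896993  0.0018006 ] [0.51613884 0.03840943 1.00728706]
```

View pics/crop.png

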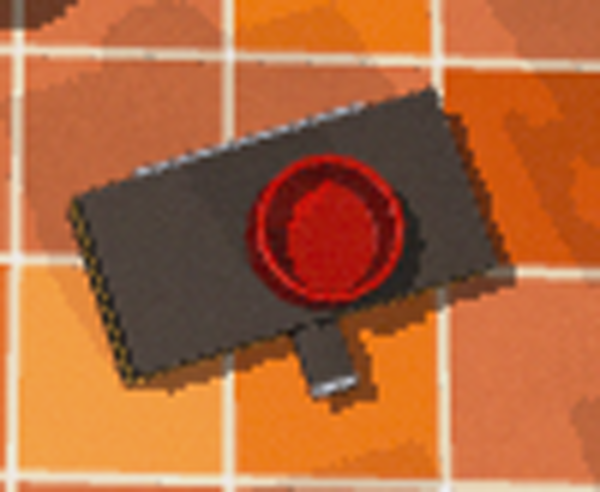

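The crop confirms the dark case: the dish centre is at crop (327,228), which is full-image (384.5,218). The tab end is at crop (333,385), which is (385.5,244), and the case yaw is about +0.3. Next I refine these numbers.

```bash
python3 - <<'E'
from h import *
a=np.load("top0.npz"); im=a['im']; d=a['d']; P=cloud("top",d); P[d==0]=-1; Z=P[:,:,2]
def sel(c): 
    k=np.zeros(Z.shape,bool); k[185:262,330:430]=c[185:262,330:430]; return k
top=sel((Z>.049)&(Z<.06)); m=cv2.morphologyEx((top|sel(Z>.06)).astype(np.uint8),cv2.MORPH_OPEN,np.ones((5,5)))
c=max(cv2.findContours(m,0,cv2.CHAIN_APPROX_NONE)[0],key=cv2.contourArea)[:,0]
c=cv2.convexHull(c)[:,0]; print("lid",cv2.minAreaRect(plane("top",c,.054)[:,:2].astype(np.float32)))
hsv=cv2.cvtColor(im,cv2.COLOR_RGB2HSV)
red=sel((im[:,:,0]>90)&(im[:,:,1]<45)&(im[:,:,2]<60)).astype(np.uint8)
rim=sel((Z>.086)&(Z<.1)); print("rim xy ext",rim.sum(),cv2.minEnclosingCircle(P[rim][:,:2].astype(np.float32)))
c=max(cv2.findContours(red,0,cv2.CHAIN_APPROX_NONE)[0],key=cv2.contourArea)[:,0]
print("red z.092",cv2.minEnclosingCircle(plane("top",c,.092)[:,:2].astype(np.float32)))
tab=sel((Z>.036)&(Z<.046)); n,l,s,ce=cv2.connectedComponentsWithStats(tab.astype(np.uint8)); 
for i in range(1,n):
    if s[i,4]>15: p=P[l==i]; print("tab",s[i],p.mean(0),cv2.minAreaRect(p[:,:2].astype(np.float32)))
# side: dish and coaster
b=np.load("side0.npz"); ib=b['im']; Q=cloud("side",b['d']); Q[b['d']==0]=-1
k=(Q[:,:,2]>.086)&(Q[:,:,2]<.1)&(np.hypot(Q[:,:,0]-.5,Q[:,:,1]+.18)<.07); print("side rim",k.sum(),cv2.minEnclosingCircle(Q[k][:,:2].astype(np.float32)))
k=(np.hypot(Q[:,:,0]-.556,Q[:,:,1]-.205)<.08)&(np.abs(Q[:,:,2])<.03)&(cv2.cvtColor(ib,cv2.COLOR_RGB2HSV)[:,:,2]<135)
m=cv2.morphologyEx(k.astype(np.uint8),cv2.MORPH_OPEN,np.ones((3,3)))
c=max(cv2.findContours(m,0,cv2.CHAIN_APPROX_NONE)[0],key=cv2.contourArea)[:,0]
print("side coaster",cv2.minEnclosingCircle(plane("side",c,.006)[:,:2].astype(np.float32)))
E
```

```text
lid ((0.5099055171012878, -0.16879865527153015), (0.08504997193813324, 0.17024491727352142), 18.37457275390625)
rim xy ext 131 ((0.505828320980072, -0.1805419772863388), 0.03228871896862984)
red z.092 ((0.5027541518211365, -0.17912031710147858), 0.03480904921889305)
tab [377 233  13  14 104] [ 0.45424814 -0.18700029  0.04139129] ((0.4546966552734375, -0.18729421496391296), (0.03399690240621567, 0.022374842315912247), 22.8609619140625)
side rim 127 ((0.5038757920265198, -0.17781618237495422), 0.032777637243270874)
side coaster ((0.554870069026947, 0.21307547390460968), 0.055852703750133514)
```

play_rows(
  series=[
    [[1, 1.5, 0, 0, 8.54], [3, 4.5, 0, 0, 8.54], [5, 7.5, 0, -0.02, 8.54], [7, 10.5, 0, -0.03, 8.54], [9, 13.5, 0, -0.04, 8.54], [11, 16.5, 0, -0.05, 8.54], [13, 20, 0, -0.06, 8.54], [15, 23, 0, -0.07, 8.54], [17, 26, 0, -0.08, 8.54], [19, 29, 0, -0.087, 8.54], [21, 32, 0, -0.087, 8.54], [23, 35, -1, -0.087, 8.54], [24.5, 37.5, -3, -0.087, 8.54], [25.5, 39, -5, -0.087, 8.54], [25.7, 39.3, -7, -0.087, 8.54], [25.7, 39.3, -7.5, -0.087, 8.54], [25.7, 39.3, -7.5, -0.087, 8.54]],
  ],
  grip_force=25,
)

```text
time: 1.8
tool_pos: [0.504, -0.1798, 0.1553]
orientation: [-3.14, 0.002, 0.321]
wrist_force: [0.6, 0.3, 1.4]
gripper_width: 1.003
grip_force: 0.0
```

```bash
python3 - <<'E'
from h import *
o=get_obs(); print(o['tool_pos'],o['orientation'])
im,d=get_image("side"); P=cloud("side",d); P[d==0]=-1; Z=P[:,:,2]
k=(Z>.086)&(Z<.1)&(np.hypot(P[:,:,0]-.5,P[:,:,1]+.18)<.07); print(k.sum(),cv2.minEnclosingCircle(P[k][:,:2].astype(np.float32)))
k=(Z>.13)&(Z<.18)&(np.hypot(P[:,:,0]-.5,P[:,:,1]+.18)<.09); print(P[k].min(0),P[k].max(0))
cv2.imwrite("pics/s1.png",cv2.resize(im[60:260,240:500],None,fx=2.5,fy=2.5)[:,:,::-1])
E
```

```text
[ 0.50395597 -0.17984074  0.15534385] [-3.13980850e+00  1.79104715e-03  3.21444483e-01]
120 ((0.5009017586708069, -0.18002943694591522), 0.033776890486478806)
[ 0.47693445 -0.2277442   0.16862334] [ 0.52643551 -0.12561477  0.17980608]
```

View pics/s1.png

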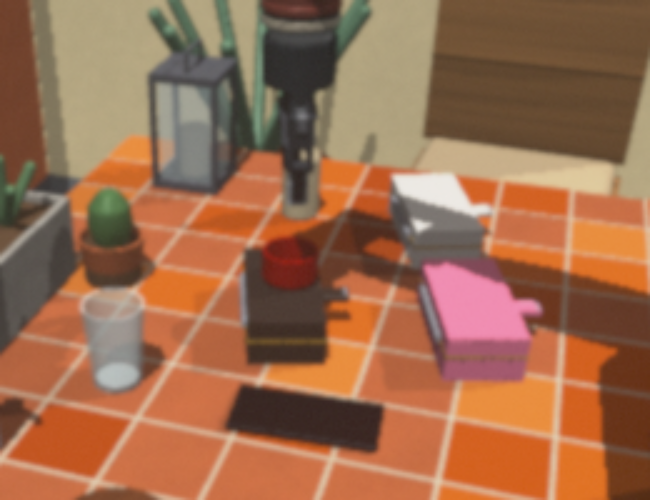

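The open fingers (crop 300,150) stand over the red dish (crop 290,262), centred to within about 2 mm. The fingertips sit 13 mm above the TCP, as specified. Next I descend and grip.

play_rows(
  series=[
    [[0, 0, -1.5, 0, 8.54], [0, 0, -3, 0, 8.54], [0, 0, -4.5, 0, 8.54], [0, 0, -6, 0, 8.54], [0, 0, -7.5, 0, 8.54], [0, 0, -8.7, 0, 8.54], [0, 0, -9.6, 0, 8.54], [0, 0, -10.2, 0, 8.54], [0, 0, -10.2, 0, 8.54], [0, 0, -10.2, 0, 8.0], [0, 0, -10.2, 0, 7.5], [0, 0, -10.2, 0, 7.0], [0, 0, -10.2, 0, 6.6], [0, 0, -10.2, 0, 6.2], [0, 0, -10.2, 0, 5.8], [0, 0, -10.2, 0, 5.8], [0, 0, -10.2, 0, 5.8], [0, 0, -10.2, 0, 5.8]],
  ],
  grip_force=30,
)

```text
time: 3.65
tool_pos: [0.505, -0.1806, 0.0548]
orientation: [-3.141, -0.0, 0.321]
wrist_force: [-2.0, 1.9, 5.1]
gripper_width: 0.72
grip_force: 31.6
```

play_rows(
  series=[
    [[0, 0, 0.5, 0, 5.8], [0, 0, 1.5, 0, 5.8], [0, 0, 3, 0, 5.8], [0, 0, 4.5, 0, 5.8], [0, 0, 6, 0, 5.8], [0, 0, 8, 0, 5.8], [0, 0, 10, 0, 5.8], [0, 0, 12, 0, 5.8], [0, 0, 13, 0, 5.8], [0, 0, 13, 0, 5.8], [0, 0, 13, 0, 5.8]],
  ],
)

```text
time: 4.75
tool_pos: [0.5047, -0.1807, 0.1841]
orientation: [-3.142, 0.0, 0.321]
wrist_force: [-0.5, -0.0, -2.4]
gripper_width: 0.719
grip_force: 33.2
```

```bash
python3 - <<'E'
from h import *
o=get_obs(); print(o['tool_pos'],o['orientation'],o['wrist_force'])
im,d=get_image("side"); P=cloud("side",d); P[d==0]=-1
k=(im[:,:,0]>60)&(im[:,:,1]<40)&(im[:,:,2]<40)&(np.hypot(P[:,:,0]-.5,P[:,:,1]+.18)<.07)
print(k.sum(),np.percentile(P[k],[2,50,98],axis=0))
cv2.imwrite("pics/s2.png",cv2.resize(im[60:260,240:500],None,fx=2.5,fy=2.5)[:,:,::-1])
E
```

```text
[ 0.50465735 -0.18065592  0.18408986] [-3.14152144e+00  1.10803261e-04  3.20832517e-01] [-0.50300989 -0.03901317 -2.37469322]
168 [[ 0.47329822 -0.2083288   0.19137465]
 [ 0.51412064 -0.16021813  0.2124256 ]
 [ 0.53366904 -0.11529454  0.48969117]]
```

View pics/s2.png

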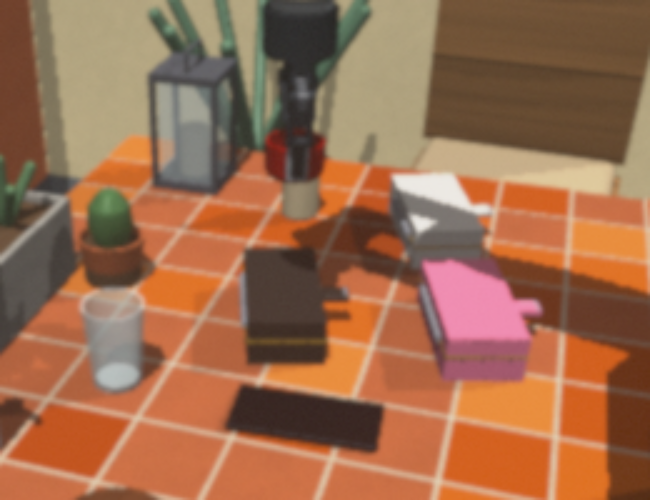

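The dish is held upright (crop 295,155), and the case (285,300) is still shut with its tab at (345,295). Next I carry it over the tumbler to above the coaster and lower it close.

play_rows(
  series=[
    [[0.2, 1, 0, 0, 5.8], [0.5, 3, 0, 0, 5.8], [0.8, 6, 0, 0, 5.8], [1.2, 9, 0, 0, 5.8], [1.6, 12, 0, 0, 5.8], [2, 15, 0, 0, 5.8], [2.4, 18, 0, 0, 5.8], [2.8, 21, 0, 0, 5.8], [3.2, 24, 0, 0, 5.8], [3.6, 27, 0, 0, 5.8], [4, 30, 0, 0, 5.8], [4.4, 33, 0, 0, 5.8], [4.7, 35.5, 0, 0, 5.8], [5, 37.5, 0, 0, 5.8], [5.1, 38.8, 0, 0, 5.8], [5.1, 38.8, -2, 0, 5.8], [5.1, 38.8, -4.5, 0, 5.8], [5.1, 38.8, -7, 0, 5.8], [5.1, 38.8, -9, 0, 5.8], [5.1, 38.8, -10, 0, 5.8]],
  ],
)

```text
time: 6.8
tool_pos: [0.5537, 0.2069, 0.0813]
orientation: [-3.141, 0.005, 0.321]
wrist_force: [-0.2, -0.4, -2.4]
gripper_width: 0.72
grip_force: 33.3
```

```bash
python3 - <<'E'
from h import *
o=get_obs(); print(o['tool_pos'],o['orientation'],o['wrist_force'])
im,d=get_image("side"); P=cloud("side",d); P[d==0]=-1
k=(im[:,:,0]>60)&(im[:,:,1]<40)&(im[:,:,2]<45)&(np.hypot(P[:,:,0]-.556,P[:,:,1]-.207)<.07)&(P[:,:,2]<.2)
print(k.sum(),np.percentile(P[k],[2,50,98],axis=0))
k=(np.hypot(P[:,:,0]-.556,P[:,:,1]-.207)<.08)&(np.abs(P[:,:,2])<.03)&(cv2.cvtColor(im,cv2.COLOR_RGB2HSV)[:,:,2]<135)
print(k.sum())
cv2.imwrite("pics/s3.png",cv2.resize(im[130:330,180:400],None,fx=2.8,fy=2.8)[:,:,::-1])
E
```

```text
[0.55371269 0.20687851 0.08127069] [-3.14116048  0.00487168  0.3206655 ] [-0.2240181  -0.41487335 -2.40073733]
287 [[0.52161702 0.17799781 0.0851878 ]
 [0.5315549  0.21639659 0.1041951 ]
 [0.57823416 0.23861288 0.13727568]]
1608
```

View pics/s3.png

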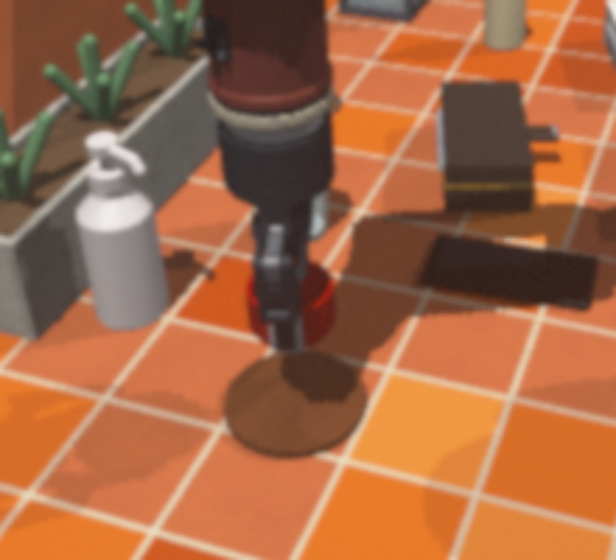

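The held dish (crop 292,310) hangs upright above the coaster (crop 293,402), clear of the dispenser (120,260) and tumbler. I'll lower it the last part slowly.

play_rows(
  series=[
    [[0, 0, -1, 0, 5.8], [0, 0, -2.5, 0, 5.8], [0, 0, -4, 0, 5.8], [0, 0, -5.2, 0, 5.8], [0, 0, -6, 0, 5.8], [0, 0, -6.5, 0, 5.8], [0, 0, -6.8, 0, 5.8], [0, 0, -7, 0, 5.8], [0, 0, -7, 0, 5.8], [0, 0, -7, 0, 5.8]],
  ],
)

```text
time: 7.85
tool_pos: [0.5562, 0.2073, 0.0148]
orientation: [3.142, -0.001, 0.321]
wrist_force: [0.5, 0.7, -2.3]
gripper_width: 0.72
grip_force: 33.3
```

play_rows(
  series=[
    [[0, 0, -0.1, 0, 5.8], [0, 0, -0.2, 0, 5.8], [0, 0, -0.3, 0, 5.8], [0, 0, -0.3, 0, 5.8], [0, 0, -0.3, 0, 5.8]],
  ],
)

```text
time: 8.35
tool_pos: [0.5558, 0.2072, 0.0112]
orientation: [-3.142, 0.0, 0.321]
wrist_force: [-0.0, 0.1, -2.8]
gripper_width: 0.723
grip_force: 33.3
```

play_rows(
  series=[
    [[0, 0, -0.1, 0, 5.8], [0, 0, -0.15, 0, 5.8], [0, 0, -0.15, 0, 5.8]],
  ],
)

```text
time: 8.65
tool_pos: [0.5558, 0.2072, 0.0097]
orientation: [-3.142, 0.0, 0.321]
wrist_force: [-0.1, 0.7, -2.0]
gripper_width: 0.72
grip_force: 33.3
```

play_rows(
  series=[
    [[0, 0, -0.05, 0, 5.8], [0, 0, -0.1, 0, 5.8], [0, 0, -0.1, 0, 5.8]],
  ],
)

```text
time: 8.95
tool_pos: [0.556, 0.2073, 0.0091]
orientation: [3.142, -0.0, 0.321]
wrist_force: [-1.2, -0.7, 1.2]
gripper_width: 0.721
grip_force: 33.6
```

Wrist z rose from -2.3 to +1.2 N, so the dish is resting on the coaster. I'll open slowly and check.

play_rows(
  series=[
    [[0, 0, 0, 0, 6.2], [0, 0, 0, 0, 6.6], [0, 0, 0, 0, 7.0], [0, 0, 0, 0, 7.4], [0, 0, 0, 0, 8.0], [0, 0, 0, 0, 8.54], [0, 0, 0, 0, 8.54], [0, 0, 0, 0, 8.54], [0, 0, 1, 0, 8.54], [0, 0, 2.5, 0, 8.54], [0, 0, 4.5, 0, 8.54], [0, 0, 7, 0, 8.54], [0, 0, 10, 0, 8.54], [0, 0, 13, 0, 8.54], [0, 0, 15, 0, 8.54], [0, 0, 16, 0, 8.54], [0, 0, 16, 0, 8.54]],
  ],
)

```text
time: 10.65
tool_pos: [0.5572, 0.2076, 0.1716]
orientation: [3.141, -0.005, 0.321]
wrist_force: [1.2, 0.7, 0.1]
gripper_width: 0.997
grip_force: 0.0
```

```bash
python3 - <<'E'
from h import *
o=get_obs(); print(o['tool_pos'],o['orientation'],o['wrist_force'])
im,d=get_image("side"); P=cloud("side",d); P[d==0]=-1; Z=P[:,:,2]
k=(Z>.040)&(Z<.055)&(np.hypot(P[:,:,0]-.556,P[:,:,1]-.207)<.05)
print(k.sum(),cv2.minEnclosingCircle(P[k][:,:2].astype(np.float32)),P[k].max(0))
cv2.imwrite("pics/s4.png",cv2.resize(im[130:330,180:400],None,fx=2.8,fy=2.8)[:,:,::-1])
E
```

```text
[0.55719696 0.20759029 0.17162923] [ 3.14116382 -0.004599    0.32081404] [1.18393806 0.67137823 0.05496074]
229 ((0.5548837184906006, 0.20740185678005219), 0.03274805098772049) [0.58566728 0.23937069 0.04853438]
```

View pics/s4.png

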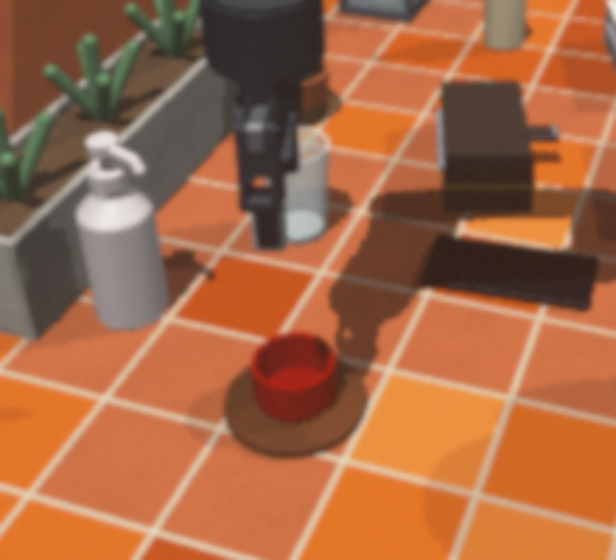

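The dish (crop 295,378) stands upright and released on the coaster (crop 295,405), with its centre at (0.555, 0.207), and the case is shut. Next is the tab grip point at about (0.448, -0.190).

play_rows(
  series=[
    [[-0.3, -1, 0, 0, 8], [-0.8, -3, 0, 0, 7], [-1.6, -6, 0, 0, 6], [-2.4, -9, 0, 0, 5], [-3.2, -12, 0, 0, 5], [-4, -15, 0, 0, 5], [-4.8, -18, 0, 0, 5], [-5.6, -21, 0, 0, 5], [-6.4, -24, 0, 0, 5], [-7.2, -27, 0, 0, 5], [-8, -30, 0, 0, 5], [-8.8, -33, 0, 0, 5], [-9.6, -35.5, 0, 0, 5], [-10.2, -37.5, 0, 0, 5], [-10.6, -39, -1, 0, 5], [-10.8, -39.7, -3, 0, 5], [-10.8, -39.7, -5, 0, 5], [-10.8, -39.7, -7, 0, 5], [-10.8, -39.7, -7, 0, 5], [-10.8, -39.7, -7, 0, 5]],
  ],
)

```text
time: 12.7
tool_pos: [0.4466, -0.1894, 0.0978]
orientation: [-3.139, 0.002, 0.321]
wrist_force: [-0.3, 0.8, 0.5]
gripper_width: 0.588
grip_force: 0.0
```

```bash
python3 - <<'E'
from h import *
o=get_obs(); print(o['tool_pos'],o['orientation'],o['wrist_force'],o['gripper_width'])
im,d=get_image("side"); P=cloud("side",d); P[d==0]=-1; Z=P[:,:,2]
k=(Z>.08)&(Z<.13)&(np.hypot(P[:,:,0]-.448,P[:,:,1]+.19)<.08); print(k.sum(),P[k].min(0),P[k].max(0))
cv2.imwrite("pics/s5.png",cv2.resize(im[120:250,290:450],None,fx=4,fy=4)[:,:,::-1])
E
```

```text
[ 0.44664099 -0.18938218  0.0978044 ] [-3.13934382e+00  1.99117769e-03  3.20570366e-01] [-0.31911721  0.77186567  0.50824171] 0.5876767085739593
99 [ 0.42552398 -0.2190859   0.0999934 ] [ 0.46579337 -0.14872613  0.12914478]
```

View pics/s5.png

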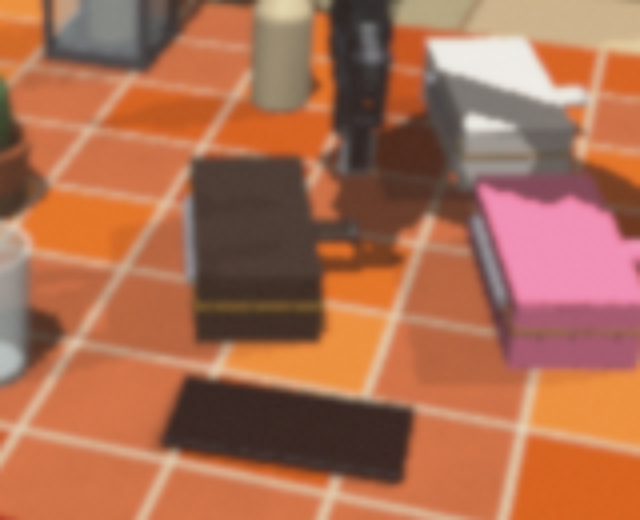

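The fingers (crop 357,165) are above the tab end (crop 340,232), and the free space around it is clear. I'll descend and pinch.

play_rows(
  series=[
    [[0, 0, -1.5, 0, 5], [0, 0, -3, 0, 5], [0, 0, -4.5, 0, 5], [0, 0, -5.8, 0, 5], [0, 0, -6.7, 0, 5], [0, 0, -7.2, 0, 5], [0, 0, -7.2, 0, 5], [0, 0, -7.2, 0, 4], [0, 0, -7.2, 0, 3.2], [0, 0, -7.2, 0, 2.6], [0, 0, -7.2, 0, 2], [0, 0, -7.2, 0, 1.2], [0, 0, -7.2, 0, 1.2], [0, 0, -7.2, 0, 1.2], [0, 0, -7.2, 0, 1.2]],
  ],
  grip_force=30,
)

```text
time: 14.25
tool_pos: [0.4479, -0.1891, 0.027]
orientation: [-3.141, -0.0, 0.321]
wrist_force: [-1.2, 5.6, 4.5]
gripper_width: 0.249
grip_force: 30.3
```

Gripped: opening about 21 mm, 30 N. I'll follow the lid's arc to 30° first.

play_rows(
  series=[
    [[0.03, 0.01, 0.47, 0, 1.2], [0.09, 0.03, 0.94, 0, 1.2], [0.16, 0.05, 1.4, 0, 1.2], [0.25, 0.08, 1.87, 0, 1.2], [0.37, 0.12, 2.32, 0, 1.2], [0.5, 0.17, 2.78, 0, 1.2], [0.65, 0.22, 3.22, 0, 1.2], [0.81, 0.27, 3.66, 0, 1.2], [1.0, 0.33, 4.09, 0, 1.2], [1.2, 0.4, 4.51, 0, 1.2], [1.42, 0.47, 4.92, 0, 1.2], [1.66, 0.55, 5.32, 0, 1.2], [1.66, 0.55, 5.32, 0, 1.2]],
  ],
)

```text
time: 15.55
tool_pos: [0.4642, -0.1836, 0.0801]
orientation: [-3.14, 0.001, 0.321]
wrist_force: [0.3, 5.7, -5.1]
gripper_width: 0.247
grip_force: 29.7
```

play_rows(
  series=[
    [[0.25, 0.08, 0.39, 0, 1.2], [0.52, 0.17, 0.77, 0, 1.2], [0.81, 0.27, 1.13, 0, 1.2], [1.11, 0.37, 1.48, 0, 1.2], [1.42, 0.47, 1.82, 0, 1.2], [1.75, 0.58, 2.14, 0, 1.2], [2.09, 0.69, 2.45, 0, 1.2], [2.44, 0.81, 2.74, 0, 1.2], [2.81, 0.93, 3.01, 0, 1.2], [3.18, 1.06, 3.27, 0, 1.2], [3.57, 1.19, 3.51, 0, 1.2], [3.96, 1.32, 3.73, 0, 1.2], [3.96, 1.32, 3.73, 0, 1.2], [3.96, 1.32, 3.73, 0, 1.2], [3.96, 1.32, 3.73, 0, 1.2]],
  ],
)

```text
time: 17.05
tool_pos: [0.5032, -0.1707, 0.1172]
orientation: [-3.14, 0.002, 0.321]
wrist_force: [-3.2, 5.0, -4.9]
gripper_width: 0.246
grip_force: 30.1
```

```bash
python3 - <<'E'
from h import *
o=get_obs(); print(o['tool_pos'],o['wrist_force'],o['gripper_width'])
psi=.321; ex=np.array([np.cos(psi),np.sin(psi)]); ey=np.array([-ex[1],ex[0]]); c0=np.array([.510,-.169])
for n in("side","top"):
    im,d=get_image(n); P=cloud(n,d); Z=P[:,:,2]
    q=P[:,:,:2]-c0; X=q@ex; Y=q@ey; dark=im.max(2)<90
    k=(d>0)&dark&(abs(Y)<.083)&(abs(Y)>.03)&(X>-.06)&(X<.12)&(Z>.04)&(Z<.16)
    print(n,k.sum())
    if k.sum()>20:
        # lid profile in case x-z
        for lo in np.arange(.04,.16,.015):
            s=k&(Z>=lo)&(Z<lo+.015)
            if s.sum()>5: print(round(lo,3),s.sum(),X[s].min().round(4),X[s].max().round(4))
    if n=="side": cv2.imwrite("pics/s6.png",cv2.resize(im[90:300,240:450],None,fx=2.8,fy=2.8)[:,:,::-1])
E
```

```text
[ 0.50316314 -0.17068247  0.11719684] [-3.19049259  4.96306791 -4.863492  ] 0.2460289270090281
side 401
0.04 32 0.0296 0.056
0.055 68 0.0419 0.0516
0.07 65 0.0117 0.0424
0.085 74 0.0043 0.0327
0.1 153 -0.0058 0.0233
0.115 9 0.0107 0.0131
top 373
0.04 26 0.0538 0.0594
0.055 60 0.0441 0.0549
0.07 61 0.0341 0.0444
0.085 65 0.024 0.0343
0.1 158 -0.0032 0.0259
```

View pics/s6.png

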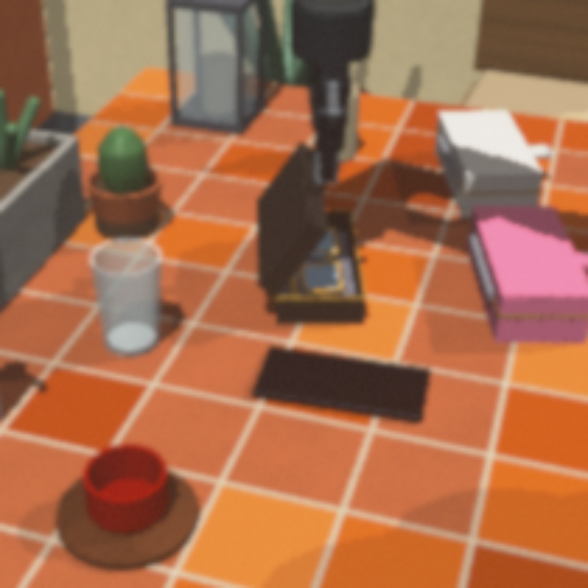

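The lid (crop 285,220) stands open, held by the fingers (crop 325,165). The dish still sits on the coaster (crop 125,490). I'll fit the lid angle numerically.

```bash
cat > ang.py <<'E'
from h import *
psi=.321; ex=np.array([np.cos(psi),np.sin(psi)]); ey=np.array([-ex[1],ex[0]]); c0=np.array([.510,-.169])
im,d=get_image("top"); P=cloud("top",d); Z=P[:,:,2]; q=P[:,:,:2]-c0; X=q@ex; Y=q@ey
k=(d>0)&(im.max(2)<90)&(abs(Y)<.083)&(abs(Y)>.025)&(X>.01)&(X<.08)&(Z>.055)&(Z<.108)
Q=np.c_[X[k],Y[k],Z[k]]
for _ in range(3):
    m=Q.mean(0); n=np.linalg.svd(Q-m)[2][2]; n*=np.sign(n[2]); r=(Q-m)@n; Q=Q[abs(r)<.004]
print(len(Q),r.std(),n,"angle",np.degrees(np.arctan2(n[0],n[2])),"dist hinge",(m-[.0425,0,.032])@n)
o=get_obs(); print(o['tool_pos'],o['wrist_force'],o['joint_vel'].round(4))
E
python3 ang.py
```

```text
231 0.0007122088974637175 [ 0.83311215 -0.00437333  0.55308681] angle 56.42059644827045 dist hinge 0.022006812242367446
[ 0.50312917 -0.17067455  0.1171545 ] [-3.81099384  4.55912438 -4.02797793] [ 0.0019 -0.002   0.0014  0.001  -0.0011  0.0001]
```

The lid is at 56.4°, which is within tolerance. I'll nudge it about 3.5° further to centre it.

play_rows(
  series=[
    [[0.13, 0.04, 0.09, 0, 1.2], [0.27, 0.09, 0.18, 0, 1.2], [0.4, 0.13, 0.27, 0, 1.2], [0.53, 0.18, 0.35, 0, 1.2], [0.53, 0.18, 0.35, 0, 1.2], [0.53, 0.18, 0.35, 0, 1.2], [0.53, 0.18, 0.35, 0, 1.2], [0.53, 0.18, 0.35, 0, 1.2], [0.53, 0.18, 0.35, 0, 1.2], [0.53, 0.18, 0.35, 0, 1.2]],
  ],
)

```text
time: 18.2
tool_pos: [0.5086, -0.1688, 0.1203]
orientation: [-3.14, 0.002, 0.321]
wrist_force: [-2.4, 4.2, -8.5]
gripper_width: 0.247
grip_force: 29.8
```

```bash
python3 ang.py
```

```text
188 0.0006118927286815604 [0.86358494 0.00142589 0.50420136] angle 59.72161448039305 dist hinge 0.022315245467345705
[ 0.50863007 -0.16883035  0.1202384 ] [-2.68919016  3.95378917 -7.69211821] [ 0.0019  0.0017 -0.0003 -0.0006 -0.0002  0.0004]
```

The lid is at 59.7° and steady, and it was held well past 0.4 s. I'm handing in.

```bash
python3 -c "
from bench import *
print(sign_off())"
```

```text
the job is handed in; nothing more can be done
None
```

The dish stands upright and released on the coaster, and the gripper was holding the case lid steady at a measured 59.7° when I handed the job in at about 18 s; `sign_off()` gave no verdict.

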